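# Bring the garlic round to the front of the condiment carousel

### The arm

A 6-joint arm with a two-finger parallel gripper is mounted at the origin on a cart in front of the work surface, level with it; the furniture and walls round the work are solid. World frame = base frame: x ahead of the robot, y to its left, z up, the work surface at z = 0. Lengths are in m, angles in rad, forces in N, time in s.
With the tool pointing down it reaches from about 0.4 to 0.825 m from the base axis. Payload 7 kg.
Tool frame: the origin (TCP) lies between the finger pads, 19 mm behind the fingertips; this is the grasp point; z points along the fingers, y is the line along which they close (so a half turn about z gives the same grasp; the last joint's range is limited). The gripper opens to 85 mm and grips with 20 to 120 N. Pads are 22 mm wide; open, the fingers measure 114 mm over their backs; the gripper's body (76 mm by 85 mm) begins 54 mm behind the grasp point. The pads swing forward as they close: fully open they stand 13 mm farther back than shut.
Start: joints at [1.443, 0.359, 0.012, 0, -1.224, -0.288], TCP at [0.273, 0.617, 0.25] pointing down, gripper open.
Joint ranges: [-3.07, 3.07], [-1.43, 2.12], [-1.02, 1.25], [-3.03, 1.67], [-3.05, -0], [-3.03, 3.03]. Speed limits (rad/s): [2.39, 2.39, 3.01, 3.14, 3.14, 3.14].

### API

Orientations are given as a rotation vector (axis times angle).
In Python, from bench import * gives the robot as it stands.
- The arm moves only by the tool play_rows, never from a script. Its argument "increments" is a list of rows, each a list of 7 numbers: the closure, from 0 (fully open) to 1 (shut), then the shift along the world's x, y, z in cm, then the turn, a rotation vector about the world's x, y, z in rad. In form: [[jaw, x, y, z, rx, ry, rz], ...]. A call has 1 to 12 rows; each row shifts and turns the commanded pose from where the row before left it; what a row does not reach is not made up. A row lasts 1/8 s, in which the tool goes at most 62.5 mm and 10.7 degrees, less where a joint would pass 70% of its speed; a pose out of reach is approached as far as the arm can. A call with a gripper value outside its range is refused whole. The fingers move at their own pace and stop on an object; "grip_force" is the grip in N (left out, the last holds). Time passes only in rows, so rows that do not move let the fingers close. It gives the time, the measured TCP pose, the force, the opening and the grip force at its end, in the units of the state.
- get_obs(): the state, without advancing time (a new reading comes with each control period).
- capture(name): name is "scene" or "top"; returns (picture, depth): 480x640x3 uint8, red, green, blue; 480x640 float32, m along the optical axis (not along the pixel's ray), 0 where there is no reading.
- camera_params(name): a dict with "K" (3x3 intrinsics, pixels), "dist_coeffs" ([k1, k2, p1, p2, k3] as OpenCV has them; the pictures are not rectified), "R" (3x3) and "t" (3): a world point X has camera coordinates R X + t. Camera axes: x right, y down, z forward; pixel columns grow to the right and rows downward; lengths in m; the calibration is good to about 2 mm. A picture is of the moment at which its call begins. camera_params takes no time and is no camera call.
- finish_job(): hands the job in; it is judged then, once.
The state is a dict: "time": time; "joint_pos": joint angles; "dq": joint speeds; "effort": joint torques, N m; "position": TCP position; "tool_rot": TCP orientation; "wrist_force": force on the tool from outside, world axes, zero at the start; "moment": the same for the moment, N m; "finger_gap": opening from 0.0 (shut) to 1.0 (fully open); "grip_force": force on a finger pad.
Only numpy, scipy, OpenCV 4.12 (cv2) and the standard library are available. Lean on these libraries where they do the work, as an engineer would, in place of code of your own. Each camera call takes 0.05 s, during which the arm holds its last target. There are 200 camera calls.

### The job

With a fingertip, gently push on one of the three steel arms at the top of the condiment carousel and turn it until the garlic bulb on it stands at the front, in line with the wooden tongue that sticks out of the carousel's foot, then leave it at rest. Touch only the arms: do not grip them, do not touch the tray or anything standing on it, keep everything upright on the tray, and leave the mug, lemon and lime alone.

Things in the scene. Friction and masses are not known exactly. Their poses are not given: they have to be found in the camera images.
- stand: Fixed dark round foot of the carousel, 160 mm across and 12 mm high. Origin on the worktop under the turning axis, z up (the axis of turning). Its own -x direction is the carousel's front: a dark wooden tongue 26 mm wide sticks out there, roughly towards the robot, from under the tray to 134 mm from the axis.
- front_mark (a point): Point on top of that front tongue, 125 mm from the turning axis, 11 mm above the worktop.
- carousel: The turning part: tray, post and arms turn as one about the upright axis. Origin on that axis at worktop height, z up, x along arm 1. It turns freely either way (at least a full turn), without detents; dry friction about 0.1 N m plus 0.2 N m per rad/s of drag (2 to 5 N at an arm when turned slowly), and it stays where it is left.
- spoke_1_end (a point): Centre of the 18 mm wooden ball at the outer end of arm 1, 90 mm from the axis, 165 mm above the worktop. The three arms are level steel bars 11 mm thick, 120 degrees apart, running out from a 32 mm wide steel hub (top 181 mm above the worktop) on the central post; the undersides of the bars are 159 mm above the worktop.
- spoke_2_end (a point): Centre of the 18 mm wooden ball at the outer end of arm 2, 90 mm from the axis, 165 mm above the worktop. The three arms are level steel bars 11 mm thick, 120 degrees apart, running out from a 32 mm wide steel hub (top 181 mm above the worktop) on the central post; the undersides of the bars are 159 mm above the worktop.
- spoke_3_end (a point): Centre of the 18 mm wooden ball at the outer end of arm 3, 90 mm from the axis, 165 mm above the worktop. The three arms are level steel bars 11 mm thick, 120 degrees apart, running out from a 32 mm wide steel hub (top 181 mm above the worktop) on the central post; the undersides of the bars are 159 mm above the worktop.
- garlic_1: white-pink garlic bulb, 60 mm wide, 59 mm high, the thing wanted at the front. Loose, standing on the carousel's tray about 67 mm from the axis. Origin at the centre of its underside, z up. The tray is a round wooden dish 224 mm across, floor 22 mm and rim top 36 mm above the worktop.
- tin_1: round green and gold food tin, 75 mm wide, 58 mm high. Loose, standing on the carousel's tray about 67 mm from the axis. Origin at the centre of its underside, z up. Its top is 80 mm above the worktop.
- spice_jar_2: spice jar with black cap and dark label, 41 mm wide, 105 mm high. Loose, standing on the carousel's tray about 67 mm from the axis. Origin at the centre of its underside, z up. Its top is 127 mm above the worktop.
- spice_jar_5: spice jar with black cap and pale label, 41 mm wide, 105 mm high. Loose, standing on the carousel's tray about 67 mm from the axis. Origin at the centre of its underside, z up. Its top is 127 mm above the worktop.
- lemon_1: Lemon, 72 x 55 x 54 mm, a bystander on the worktop to the right. Origin under its centre.
- mug_1: Two-tone mug, 90 mm wide, 105 mm high, a bystander on the worktop at the left. Origin under its centre.
- lime_1: Lime, 53 x 45 x 45 mm, a bystander on the worktop at the left. Origin under its centre.
Not all that is in view belongs to the job. What is shaped like the garlic_1 but turquoise is not meant.

How it is judged:
On the way, in this order (a step that is already met when the one before it is completed fails the run):
1. a finger pushes on an arm of the carousel (contact force between the fingers and carousel above 0.2 N), for 0.03 s.
2. the garlic has come round to the front tongue (y of garlic_1 in the frame of stand between -0.015 and 0.015 m and x of garlic_1 in the frame of stand below -0.03 m), for 0.1 s.
At the end, for the whole second after the job is handed in: The garlic's centre lies on the line from the turning axis out along the front tongue, within 15 mm to either side; all four things stand upright (within 0.2 rad) on the tray, their centres within 85 mm of the axis; carousel and things are at rest (all of step 2 and angle between each of garlic_1, tin_1, spice_jar_2, spice_jar_5's own z axis and vertical below 0.2 rad and horizontal distance between each of garlic_1, tin_1, spice_jar_2, spice_jar_5 and stand below 0.085 m and height (world z) of garlic_1 between 0.015 and 0.03 m and height (world z) of tin_1 between 0.015 and 0.03 m and height (world z) of spice_jar_2 between 0.015 and 0.03 m and height (world z) of spice_jar_5 between 0.015 and 0.03 m and angular speed of carousel below 0.03 rad/s and linear speed of each of garlic_1, tin_1, spice_jar_2, spice_jar_5 below 0.02 m/s); the robot touches nothing.
It fails at once if something on the tray is touched by the robot (contact force between any of the fingers, the arm and garlic_1 above 0.3 N or contact force between any of the fingers, the arm and tin_1 above 0.3 N or contact force between any of the fingers, the arm and spice_jar_2 above 0.3 N or contact force between any of the fingers, the arm and spice_jar_5 above 0.3 N).
It fails at once if something on the tray is lifted or tipped (height (world z) of any of garlic_1, tin_1, spice_jar_2, spice_jar_5 above 0.04 m or angle between any of garlic_1, tin_1, spice_jar_2, spice_jar_5's own z axis and vertical above 0.35 rad).
It fails at once if the tray or foot is pushed instead of the arms (the fingers touch the carousel with the TCP under 110 mm above the worktop) (contact force between the fingers and carousel above 0.3 N and height (world z) of the grasp point below 0.11 m).
It fails at once if an arm is gripped or pushed roughly (over 18 N) (contact force between the fingers and carousel above 18 N).
It fails at once if the mug, lemon or lime is disturbed (moved over 20 mm) (distance of any of lemon_1, mug_1, lime_1 from where it was at the start of the episode above 0.02 m).
It also fails if it takes over 45 s, if anything falls off the work surface, if the arm or the gripper's body presses on something with over 40 N, if the wrist force passes 120 N, or if a joint passes its speed limit or range.

## Working session

There is one attempt and no reset: what is moved stays moved. The work goes in short steps, Python scripts to look and compute and a tool call to move; the robot and the scene stay as the last step left them, time stands still between calls to the robot, and variables do not carry over. Pictures are saved under pics/ and viewed, at most 10 in all, crops included, and the job is handed in when it is done.

Besides the shell and the picture viewer there is one more tool, called after "Request:" as a command line: name --pt "numbers of a row" for each row, then --argument value for the rest. play_rows: Moves the arm, as the interface text tells. Its arguments: {"type":"object","properties":{"increments":{"type":"array","items":{"type":"array","items":{"type":"number"}}},"grip_force":{"type":"number"}},"required":["increments"]}

```bash
mkdir -p pics; python3 - <<'E'
from bench import *
import cv2,numpy as np
for n in ("scene","top"):
    p,d=capture(n); cv2.imwrite(f"pics/{n}0.png",p[:,:,::-1]); np.save(f"{n}0.npy",d)
    c=camera_params(n); print(n,c)
print(get_obs())
E
```

```text
scene {'K': array([[435.11303024,   0.        , 321.76880944],
       [  0.        , 435.11303024, 238.90990635],
       [  0.        ,   0.        ,   1.        ]]), 'dist_coeffs': array([-0.07731441,  0.        ,  0.        ,  0.        ,  0.        ]), 'R': array([[-0.59535268, -0.80312759,  0.02326495],
       [-0.34909674,  0.23248611, -0.90778944],
       [ 0.72366197, -0.54857659, -0.41878045]]), 't': array([0.48874404, 0.21581433, 0.78419586])}
top {'K': array([[503.13803441,   0.        , 320.38411937],
       [  0.        , 503.13803441, 231.50377105],
       [  0.        ,   0.        ,   1.        ]]), 'dist_coeffs': array([-0.11067185,  0.        ,  0.        ,  0.        ,  0.        ]), 'R': array([[-0.00879263, -0.99946247, -0.03158275],
       [-0.99760001,  0.01093676, -0.06837115],
       [ 0.06867981,  0.03090579, -0.99715993]]), 't': array([0.25689359, 0.4603402 , 1.11456902])}
{'time': 0.1, 'joint_pos': array([ 1.44309716e+00,  3.59315066e-01,  1.11548395e-02, -3.11589713e-04,
       -1.22415450e+00, -2.88117829e-01]), 'dq': array([-0.00033395, -0.00087738,  0.0014407 ,  0.00133054, -0.00011626,
       -0.00046171]), 'effort': array([-3.58279714e-03, -5.84762156e+01,  2.94106078e+01,  6.95445612e+00,
       -3.12530676e-03,  4.21606217e-06]), 'position': array([0.27250272, 0.61708935, 0.24915885]), 'tool_rot': array([ 3.07239945e+00, -6.48314069e-01, -2.67492816e-04]), 'wrist_force': array([ 1.42134135, -0.07591585,  0.38356335]), 'moment': array([0.01976136, 0.05266688, 0.00935894]), 'grip_force': 0.0, 'finger_gap': 0.9981745347568157}
```

View pics/top0.png

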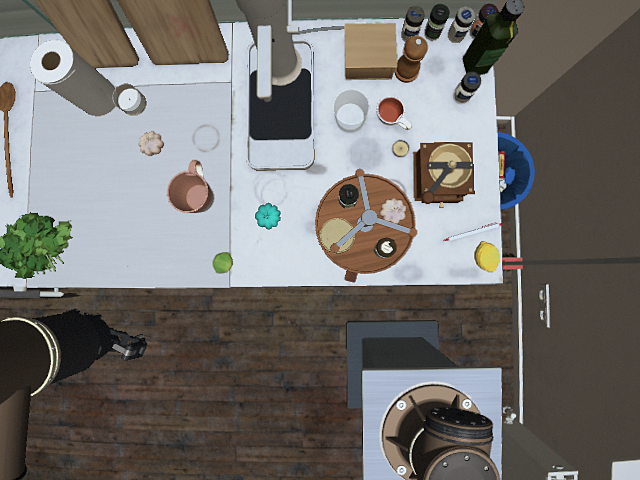

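View pics/scene0.png

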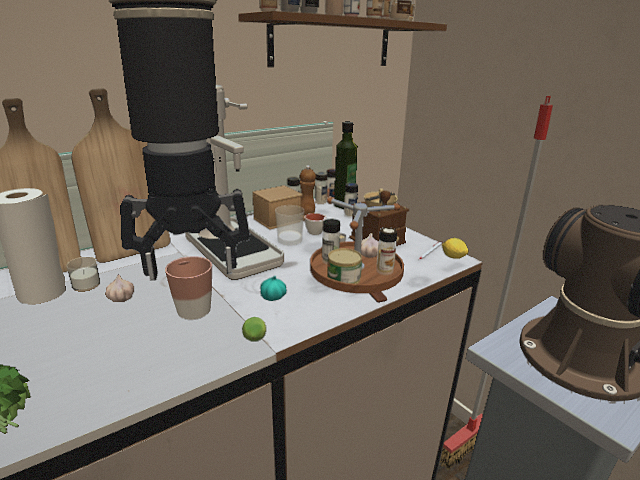

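Candidates: pale garlic on the tray, top (394,210); pale garlic loose on the worktop (151,143); turquoise one (268,216). I choose the one on the tray. Front tongue is about (351,276). I'll check in a close crop.

```bash
python3 - <<'E'
import cv2
p=cv2.imread("pics/top0.png")[165:290,300:430]
cv2.imwrite("pics/crop0.png",cv2.resize(p,None,fx=4.8,fy=4.8,interpolation=cv2.INTER_CUBIC))
E
```

```text
(no output)
```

View pics/crop0.png

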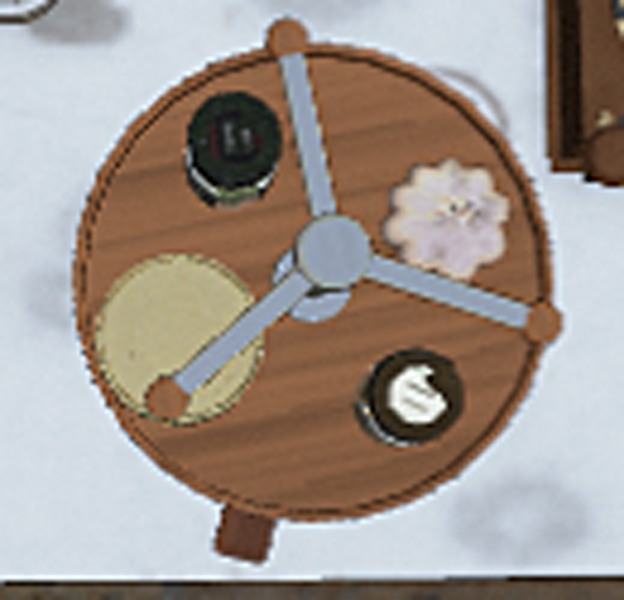

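The crop shows the pale garlic at crop (448,218), hub top (334,251), arm balls at (287,37), (543,321), (168,397), tongue end near (240,560). Choice confirmed.

```bash
cat > h.py <<'E'
from bench import *
import cv2,numpy as np
c=camera_params("top")
def W(u,v,z):
    x=cv2.undistortPoints(np.array([[[u,v]]],float),c["K"],c["dist_coeffs"])[0,0]
    d=c["R"].T@np.array([*x,1]); o=-c["R"].T@c["t"]
    return (o+d*(z-o[2])/d[2])[:2]
C=lambda a,b:((a+.5)/4.8-.5+300,(b+.5)/4.8-.5+165)
E
python3 - <<'E'
from h import *
b=np.array([W(*C(*q),.165) for q in((287,37),(543,321),(168,397))])
ax=b.mean(0); hub=W(*C(334,251),.181)
print("ax",ax,"hub",hub)
f=lambda p:(np.hypot(*(p-ax)).round(4),np.degrees(np.arctan2(*(p-ax)[::-1])).round(1),p.round(4))
for p in b: print("ball",f(p))
th=np.linspace(0,2*np.pi,7)
for n,q,z in(("tray",(312,283),.036),("tongue end L/R",(217,552),.011),("R",(265,562),.011),("base",(226,508),.011),("garlic",(448,218),.05),("tin",(180,340),.08),("jar dark",(235,137),.127),("jar pale",(411,394),.127)):
    print(n,f(W(*C(*q),z)))
s=camera_params("scene");print(-s["R"].T@s["t"])
E
```

```text
ax [0.48064665 0.15212153] hub [0.47902875 0.15268686]
ball (np.float64(0.0906), np.float64(11.1), array([0.5695, 0.1695]))
ball (np.float64(0.0905), np.float64(-109.2), array([0.4509, 0.0666]))
ball (np.float64(0.0902), np.float64(131.0), array([0.4215, 0.2202]))
tray (np.float64(0.0027), np.float64(150.3), array([0.4783, 0.1534]))
tongue end L/R (np.float64(0.1348), np.float64(159.9), array([0.3541, 0.1984]))
R (np.float64(0.1336), np.float64(169.7), array([0.3492, 0.1759]))
base (np.float64(0.1139), np.float64(158.5), array([0.3747, 0.1939]))
garlic (np.float64(0.0658), np.float64(-67.0), array([0.5063, 0.0916]))
tin (np.float64(0.0699), np.float64(116.1), array([0.4499, 0.2149]))
jar dark (np.float64(0.0655), np.float64(35.9), array([0.5337, 0.1905]))
jar pale (np.float64(0.0672), np.float64(-148.9), array([0.4231, 0.1174]))
[-0.20117757  0.77254149  0.51294926]
```

Request:
play_rows --pt "1 1.44 -4.5 0 0 0 0" --pt "1 1.44 -4.5 0 0 0 0" --pt "1 1.44 -4.5 0 0 0 0" --pt "1 1.44 -4.5 0 0 0 0" --pt "1 1.44 -4.5 0 0 0 0" --pt "1 1.44 -4.5 0 0 0 0" --pt "1 1.44 -4.5 0 0 0 0" --pt "1 1.44 -4.5 0 0 0 0" --pt "1 1.44 -4.4 0 0 0 0" --pt "1 1.44 -4.4 0 0 0 0" --pt "1 0 0 0 0 0 0" --pt "1 0 0 0 0 0 0"

```text
time: 1.6
position: [0.4167, 0.1694, 0.2499]
tool_rot: [-3.074, 0.65, 0.0]
wrist_force: [-0.1, -0.4, 0.4]
finger_gap: -0.002
grip_force: 0.0
```

```bash
python3 - <<'E'
from h import *
p,d=capture("scene"); cv2.imwrite("pics/scene1.png",cv2.resize(p[120:320,240:480,::-1],None,fx=3,fy=3)); o=get_obs(); print({k:o[k] for k in("time","position","tool_rot","joint_pos","finger_gap","wrist_force")})
E
```

```text
{'time': 1.65, 'position': array([0.41658849, 0.16982811, 0.2499396 ]), 'tool_rot': array([-3.07388669e+00,  6.48425001e-01,  1.13049396e-04]), 'joint_pos': array([ 8.27459019e-01, -2.21308081e-02, -4.57914897e-01, -1.01425964e-04,
       -1.13499831e+00,  3.27583432e-01]), 'finger_gap': 0.002617335548172038, 'wrist_force': array([-0.40099015, -0.13377501,  0.85776043])}
```

View pics/scene1.png

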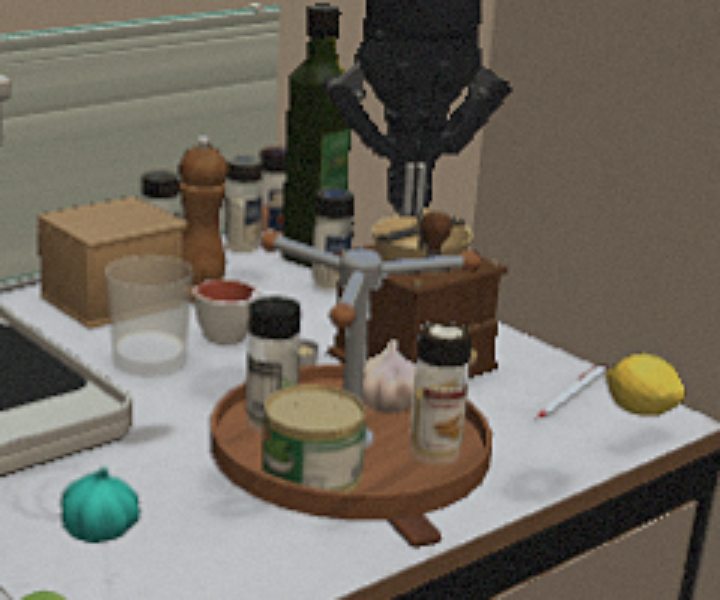

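The shut fingertips (crop (410,210)) hang clear above the near side, to the right of arm 3's ball (342,313). Next, I'll descend and work out the arc steps.

Request:
play_rows --pt "1 0 0 -2 0 0 0" --pt "1 0 0 -2 0 0 0" --pt "1 0 0 -2 0 0 0" --pt "1 0 0 -2.2 0 0 0" --pt "1 0 0 0 0 0 0"

```text
time: 2.28
position: [0.4156, 0.1697, 0.1667]
tool_rot: [3.072, -0.646, -0.003]
wrist_force: [0.8, -0.0, 1.0]
finger_gap: -0.001
grip_force: 0.0
```

```bash
python3 - <<'E'
import numpy as np
a=np.radians(np.arange(165,16,-4)); q=np.c_[48+6.5*np.cos(a),15.2+6.5*np.sin(a)]
q=q.round(2)
for i,d in enumerate(np.diff(q,axis=0)): print(161-4*i,d.round(2).tolist())
E
```

```text
161 [0.13, 0.44]
157 [0.17, 0.42]
153 [0.19, 0.41]
149 [0.22, 0.4]
145 [0.25, 0.38]
141 [0.27, 0.36]
137 [0.3, 0.34]
133 [0.32, 0.32]
129 [0.34, 0.3]
125 [0.36, 0.27]
121 [0.38, 0.25]
117 [0.4, 0.22]
113 [0.41, 0.19]
109 [0.42, 0.17]
105 [0.44, 0.13]
101 [0.44, 0.1]
97 [0.45, 0.07]
93 [0.45, 0.04]
89 [0.45, 0.01]
85 [0.46, -0.02]
81 [0.45, -0.06]
77 [0.44, -0.09]
73 [0.44, -0.11]
69 [0.43, -0.15]
65 [0.42, -0.18]
61 [0.4, -0.2]
57 [0.39, -0.24]
53 [0.37, -0.26]
49 [0.35, -0.28]
45 [0.34, -0.31]
41 [0.31, -0.34]
37 [0.28, -0.35]
33 [0.26, -0.37]
29 [0.24, -0.39]
25 [0.2, -0.4]
21 [0.18, -0.42]
17 [0.15, -0.43]
```

Request:
play_rows --pt "1 0.13 0.44 0 0 0 0" --pt "1 0.17 0.42 0 0 0 0" --pt "1 0.19 0.41 0 0 0 0" --pt "1 0.22 0.4 0 0 0 0" --pt "1 0.25 0.38 0 0 0 0" --pt "1 0.27 0.36 0 0 0 0" --pt "1 0.3 0.34 0 0 0 0" --pt "1 0.32 0.32 0 0 0 0"

```text
time: 3.28
position: [0.4351, 0.2001, 0.1678]
tool_rot: [3.073, -0.649, -0.001]
wrist_force: [-1.1, -3.3, 0.1]
finger_gap: -0.001
grip_force: 1.4
```

```bash
python3 - <<'E'
from h import *
p,d=capture("top"); q=p[165:290,300:430,::-1]; s,_=capture("scene"); s=s[160:300,285:435,::-1]
cv2.imwrite("pics/two1.png",np.hstack([cv2.resize(q,(400,385)),cv2.resize(s,(400,385))]))
print(get_obs()["wrist_force"])
E
```

```text
[-0.22631245 -0.30764145  0.22709692]
```

View pics/two1.png

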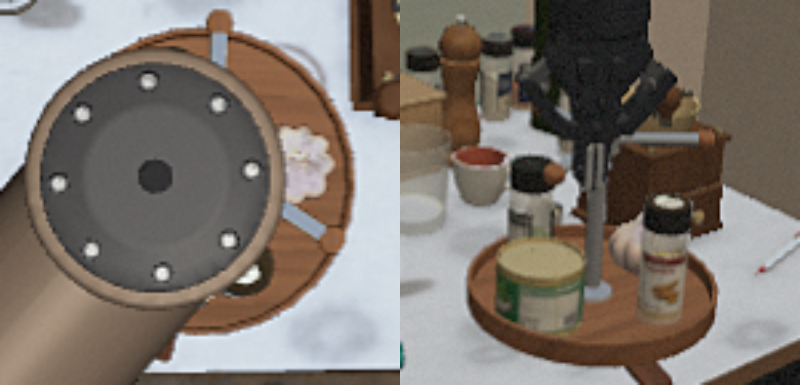

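The push works: the right arm's ball moved from about (335,206) to (333,240), and everything is upright. I'll continue the arc.

Request:
play_rows --pt "1 0.34 0.3 0 0 0 0" --pt "1 0.36 0.27 0 0 0 0" --pt "1 0.38 0.25 0 0 0 0" --pt "1 0.4 0.22 0 0 0 0" --pt "1 0.41 0.19 0 0 0 0" --pt "1 0.42 0.17 0 0 0 0" --pt "1 0.44 0.13 0 0 0 0" --pt "1 0.44 0.1 0 0 0 0" --pt "1 0.45 0.07 0 0 0 0" --pt "1 0.45 0.04 0 0 0 0" --pt "1 0.45 0.01 0 0 0 0" --pt "1 0.46 -0.02 0 0 0 0"

```text
time: 4.88
position: [0.4855, 0.2175, 0.168]
tool_rot: [-3.074, 0.648, -0.0]
wrist_force: [-3.1, -0.5, -0.0]
finger_gap: -0.002
grip_force: 1.4
```

Request:
play_rows --pt "1 0.45 -0.06 0 0 0 0" --pt "1 0.44 -0.09 0 0 0 0" --pt "1 0.44 -0.11 0 0 0 0" --pt "1 0.43 -0.15 0 0 0 0" --pt "1 0.42 -0.18 0 0 0 0" --pt "1 0.4 -0.2 0 0 0 0" --pt "1 0.39 -0.24 0 0 0 0" --pt "1 0.37 -0.26 0 0 0 0" --pt "1 0.35 -0.28 0 0 0 0" --pt "1 0.34 -0.31 0 0 0 0"

```text
time: 6.12
position: [0.5256, 0.1986, 0.168]
tool_rot: [-3.074, 0.648, 0.0]
wrist_force: [-4.3, 1.7, -0.0]
finger_gap: -0.001
grip_force: 1.9
```

```bash
python3 - <<'E'
from h import *
p,d=capture("top"); q=p[165:290,300:430,::-1]; s,_=capture("scene"); s=s[160:300,285:435,::-1]
cv2.imwrite("pics/two2.png",np.hstack([cv2.resize(q,(400,385)),cv2.resize(s,(400,385))]))
print(get_obs()["wrist_force"])
E
```

```text
[-0.37506431  0.13218872  0.00067655]
```

View pics/two2.png

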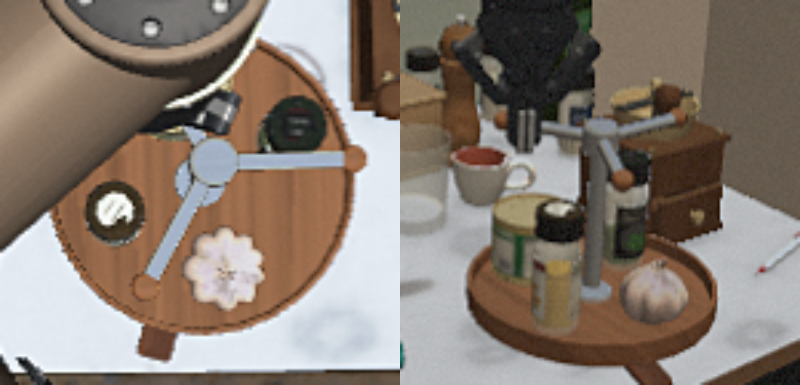

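All upright; garlic now at left-panel (225,268), balls at (356,157) and (147,287). I'll measure what remains.

```bash
python3 - <<'E'
from h import *
D=lambda a,b:((a+.5)*130/400-.5+300,(b+.5)*125/385-.5+165)
ax=np.array([.480,.1524])
for n,q,z in(("ball",(356,157),.165),("ball",(147,287),.165),("garlic",(225,268),.05)):
    p=W(*D(*q),z)-ax; print(n,np.hypot(*p),np.degrees(np.arctan2(p[1],p[0])))
E
```

```text
ball 0.09165516840152776 -88.70424288823038
ball 0.0902418816280791 151.58294381644365
garlic 0.06638734727446972 -166.8279817491754
```

Request:
play_rows --pt "1 0.31 -0.34 0 0 0 0" --pt "1 0.28 -0.35 0 0 0 0" --pt "1 0.26 -0.37 0 0 0 0" --pt "1 0.24 -0.39 0 0 0 0" --pt "1 0.2 -0.4 0 0 0 0" --pt "1 0.18 -0.42 0 0 0 0" --pt "1 0.15 -0.43 0 0 0 0" --pt "1 0 0 0 0 0 0"

```text
time: 7.22
position: [0.5422, 0.171, 0.1682]
tool_rot: [3.074, -0.649, 0.001]
wrist_force: [-0.6, -0.8, 0.3]
finger_gap: -0.002
grip_force: 0.1
```

```bash
python3 - <<'E'
from h import *
p,d=capture("top"); q=p[165:290,300:430,::-1]; s,_=capture("scene"); s=s[160:300,285:435,::-1]
cv2.imwrite("pics/two3.png",np.hstack([cv2.resize(q,(400,385)),cv2.resize(s,(400,385))]))
print(get_obs()["wrist_force"])
E
```

```text
[-0.61060775  0.12804925  0.36837939]
```

View pics/two3.png

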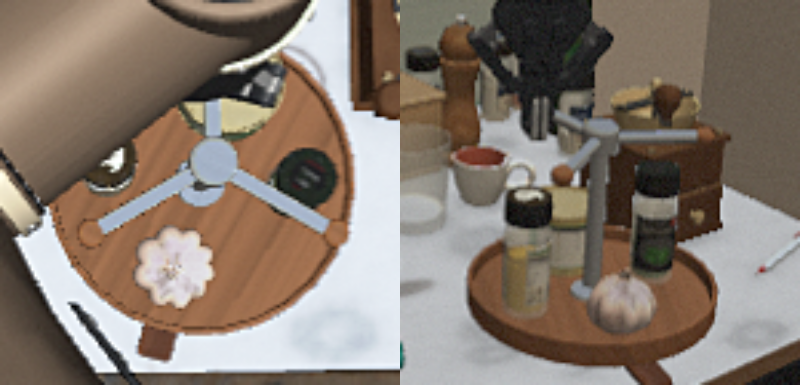

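The garlic is now at left-panel (175,267) with balls at (91,233) and (337,233), in line with the tongue (155,343). I'll back the finger off the arm, lift it and measure.

Request:
play_rows --pt "1 -0.2 0.5 0 0 0 0" --pt "1 -0.2 0.5 0 0 0 0" --pt "1 0 0 2 0 0 0" --pt "1 0 0 3 0 0 0" --pt "1 0 0 3 0 0 0" --pt "1 0 0 0 0 0 0" --pt "1 0 0 0 0 0 0"

```text
time: 8.2
position: [0.5372, 0.1818, 0.2476]
tool_rot: [3.074, -0.648, -0.001]
wrist_force: [-0.0, 0.2, -0.4]
finger_gap: -0.001
grip_force: 0.0
```

```bash
python3 - <<'E'
from h import *
D=lambda a,b:((a+.5)*130/400-.5+300,(b+.5)*125/385-.5+165)
ax=np.array([.480,.1524])
for n,q,z in(("ball",(337,233),.165),("ball",(91,233),.165),("garlic",(175,267),.05)):
    p=W(*D(*q),z)-ax; print(n,np.hypot(*p),np.degrees(np.arctan2(p[1],p[0])))
p,d=capture("top"); q=p[165:290,300:430,::-1]; s,_=capture("scene"); s=s[160:300,285:435,::-1]
cv2.imwrite("pics/two4.png",np.hstack([cv2.resize(q,(400,385)),cv2.resize(s,(400,385))]))
E
```

```text
ball 0.09110929375231389 -120.5753251000947
ball 0.09005914063470134 119.72506315412693
garlic 0.06673553639013918 162.25255818913246
```

View pics/two4.png

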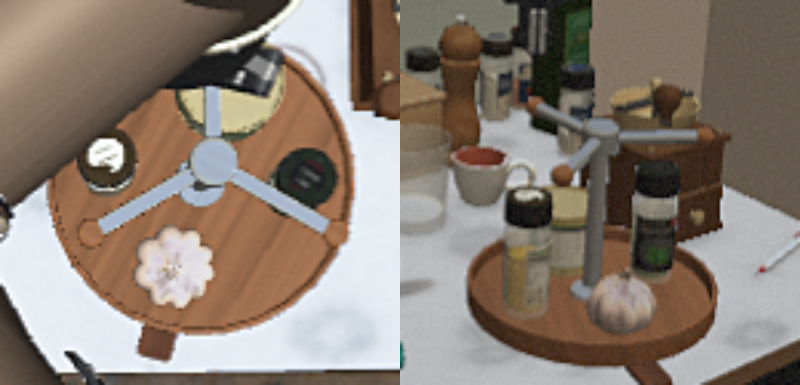

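The finger is clear and nothing has moved since. The garlic stands at 162° against the tongue's 165°, about 3 mm off the line and well inside 15 mm.

```bash
python3 -c "
from bench import *
print(finish_job())"
```

```text
the job is handed in; nothing more can be done
None
```

The job is handed in: I turned the carousel about 130° clockwise by pushing one arm, and by my measurement the garlic stands about 3 mm off the tongue's line (15 mm allowed), with everything upright and the finger lifted clear; no verdict came back.

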